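# Start the bench vibrator at stop and click its dial up to the fourth mark

### The job

Set the bench vibrator gently shaking the bowl of stones. With a fingertip, push its dial back anticlockwise to the red stop mark so that it cannot start with a jolt, then press the far half of the rocker switch down (on), then push the dial clockwise four clicks so that it rests at the fourth black mark; once it is switched on never let the dial run past that mark, or the stones jump out. Push lightly: do not pinch the dial or lift anything, do not shift the vibrator, and leave the bowl and the things around it where they stand.

Things in the scene. Friction and masses are not known exactly. Their poses are not given: they have to be found in the camera images.
- vibrator: bench vibrator: blue-grey housing 240 mm deep (x) and 200 wide (y), 2 to 3.5 kg, loose on rubber feet. Origin: centre of its underside; x points to its back, y to its left, z up. Front half is a light control deck, 44 mm high at the front, rising 8 degrees to 60 mm; back half carries a plate with black mat (top 72 mm) on which the bowl stands. Dial on the right of the deck, rocker on the left
- dial (a joint): angle of the dial, rad, growing clockwise seen from above; end stops just outside 0 and 3.14. Seven spring detents 0.524 (30 deg) apart: 0 is the red stop mark, 2.094 the fourth black mark. Pointer aims at the vibrator's left (+y) at 0, at its back at 1.571, at its right at 3.14. Leaving a click takes about 3.5 N at the pointer; past the crest it snaps on up to 15 deg into the next click
- dial_axis (a point): point on the dial's axis, half-way up its pointer handle, 17 mm above the deck. The axis is square to the deck (leans 8 deg towards the vibrator's front). Dial: black, low skirt of radius 26 mm up to 8 mm above the deck; on it the pointer handle, a bar 12 mm thick reaching 37 mm from the axis on the pointing side and 15 mm on the other, from 7.5 to 26.5 mm above the deck, white line on top; the marks lie 40 to 49 mm from the axis
- dial_pointer (a point): point in the middle of the pointer handle, 30 mm from the axis, half-way up (17 mm above the deck); it moves with the dial. The handle's side faces stand 6 mm to either side of it; free deck all round for a fingertip beside it
- rocker (a joint): tilt of the black rocker switch, rad: 0 is off (far half up), 0.36 is on (far half fully down). Over-centre: about 4 N downward on the far half snaps it over, and it stays
- rocker_far (a point): point on the top face of the rocker's far half (green dot), 15 mm behind the pivot; moves with it, falls about 5 mm as it is pressed on. The rocker is 25 mm wide (y) and reaches 20 mm to the front and back of its pivot; when on, the far half lies along the deck, 9 mm above it, in a bezel 3 mm high
- bowl_mid (a point): centre, half-way up, of the grey steel bowl of stones, 97 mm across and 32 high, loose on the vibrator's plate; not to be touched
- grey_tin: round grey tin, 68 mm across, 43 high; origin centre of underside; bystander
- loupe: folding loupe lying open, 55 x 85 x 15 mm; origin centre of underside; bystander
- stone_dish: shallow dish of cut stones, 52 mm across, 10 high; origin centre of underside; bystander
- oil_vial: square glass vial of oil, 30 x 34 x 64 mm; origin centre of underside; bystander
- pliers: flat pliers with black handles, 35 x 129 x 11 mm, lying along its y axis; origin centre of underside; bystander
- matchbox: red matchbox, 36 x 52 x 15 mm; origin centre of underside; bystander

How it is judged:
By the outcome, as a careful person would: the job done as asked, in the order asked, and still so for the second after the job is handed in, with the robot touching nothing.
It also fails if it takes over 70 s, if anything falls off the work surface, if the arm or the gripper's body presses on something with over 40 N, if the wrist force passes 120 N, or if a joint passes its speed limit or range.

### The arm

A 7-joint arm with a two-finger parallel gripper is mounted at the origin on a cart in front of the work surface, level with it; the furniture and walls round the work are solid. World frame = base frame: x ahead of the robot, y to its left, z up, the work surface at z = 0. Lengths are in m, angles in rad, forces in N, time in s.
With the tool pointing down it reaches from about 0.425 to 0.825 m from the base axis. Payload 3.6 kg.
Tool frame: the origin (TCP) lies at the very end of the fingers, on their centre line; the grasp point (between the pads) lies env.pinch_z behind it (env.pinch_z is the distance from the TCP to the grasp point, in m); z points along the fingers, y is the direction in which the jaws open and shut (so a half turn about z gives the same grasp; the last joint's range is limited). The gripper opens to 85 mm and grips with 20 to 120 N. Pads are 22 mm wide; open, the fingers measure 114 mm over their backs; the gripper's body (76 mm by 85 mm) begins 54 mm behind the grasp point. The pads swing forward as they close: fully open they stand 13 mm farther back than shut.
Start: joints at [1.143, 0.615, -0.013, 1.423, 0.008, 1.103, -0.04], TCP at [0.254, -0.598, 0.231] pointing down, gripper open.
Joint ranges: [-3.12, 3.12], [-0.3, 2.06], [-1.34, 1.32], [0.26, 2.42], [-1.36, 4.5], [0.01, 1.98], [-2.84, 2.84]. Speed limits (rad/s): [2.79, 2.79, 3.14, 3.14, 3.14, 3.14, 3.14].

### API

Orientations are given as a unit quaternion [x, y, z, w].
In Python, from plant import read_state, read_camera, env gives the robot as it stands. The module is installed in compiled form; this text tells all that it offers.
- The arm moves only by the tool step_arm, never from a script. Its argument "commands" is a list of rows, each a list of 4 numbers: the shift along the tool's x, y, z in mm, then the turn about the tool's z in rad. In form: [[dx, dy, dz, twist], ...]. A call has 1 to 10 rows; each row shifts and turns the commanded pose from where the row before left it, along the tool's axes as they then stand; what a row does not reach is not made up. A row lasts 1/8 s, in which the tool goes at most 62.5 mm and 10.7 degrees, less where a joint would pass 70% of its speed; a pose out of reach is approached as far as the arm can. A call with a gripper value outside its range is refused whole. "grip" is the opening in per cent of the stroke, from 0 (shut) to 100 (fully open), set as the call begins (left out, the last holds). The fingers move at their own pace and stop on an object; "grip_force" is the grip in N (left out, the last holds). Time passes only in rows, so rows that do not move let the fingers close. It gives the time, the measured TCP pose, the force and the opening at its end, in the units of the state.
- read_state(): the state, without advancing time (a new reading comes with each control period).
- read_camera(name): name is "scene" or "top"; returns a dict with "img" (420x560x3 uint8, blue, green, red), "z_map" (420x560 float32, m along the optical axis (not along the pixel's ray), 0 where there is no reading), "camera_matrix" (3x3 intrinsics, pixels), "xyz" and "attitude" of the camera in the world. Camera axes: x right, y down, z forward; pixel columns grow to the right and rows downward; lengths in m; the calibration is good to about 2 mm. A picture is of the moment at which its call begins.
- env.sign_off(): hands the job in, once; it reports no verdict.
The state is a dict: "time": time; "q": joint angles; "qvel": joint speeds; "joint_efforts": joint torques, N m; "eef_pos": TCP position; "orientation": TCP orientation; "ft_force": force on the tool from outside, world axes, zero at the start; "torque": the same for the moment, N m; "opening": finger opening in m.
Only numpy, scipy, OpenCV 4.12 (cv2) and the standard library are available. Lean on these libraries where they do the work, as an engineer would, in place of code of your own. Each camera call takes 0.05 s, during which the arm holds its last target. There are 200 camera calls.

## Working session

There is one attempt and no reset: what is moved stays moved. The work goes in short steps, Python scripts to look and compute and a tool call to move; the robot and the scene stay as the last step left them, time stands still between calls to the robot, and variables do not carry over. Pictures are saved under pics/ and viewed, about 8 in all and at most 12, crops included, and the job is handed in when it is done.

Besides the shell and the picture viewer there is one more tool, called after "Emit:" by a JSON object that holds its "fn" and its "kwargs". step_arm: Moves the arm, as the interface text tells. Its arguments: {"type":"object","properties":{"commands":{"type":"array"},"grip":{"type":"number"},"grip_force":{"type":"number"}},"required":["commands"]}

```bash
mkdir -p pics
cat > h.py <<'E'
import numpy as np, cv2
from scipy.spatial.transform import Rotation as R
from plant import read_state, read_camera, env
def cam(n):
    c=read_camera(n); K=np.array(c["camera_matrix"]); a=np.array(c["attitude"],float)
    M=R.from_quat(a).as_matrix() if a.size==4 else a.reshape(3,3)
    z=c["z_map"]; v,u=np.mgrid[0:z.shape[0],0:z.shape[1]]
    P=np.stack([(u-K[0,2])/K[0,0]*z,(v-K[1,2])/K[1,1]*z,z],-1)@M.T+np.array(c["xyz"])
    P[z==0]=np.nan
    return c["img"],P,K,M,np.array(c["xyz"])
def proj(p,K,M,t):
    q=(np.asarray(p)-t)@M; return q[...,:2]/q[...,2:]*[K[0,0],K[1,1]]+[K[0,2],K[1,2]]
E
python3 - <<'E'
from h import *
for n in("scene","top"):
    i,P,K,M,t=cam(n); cv2.imwrite(f"pics/{n}0.png",i); np.savez(f"{n}0.npz",i=i,P=P,K=K,M=M,t=t); print(n,t,K[0,0],M)
s=read_state(); print(s, env.pinch_z)
E
```

```text
scene [ 0.05162021 -0.06012754  0.83781027] 510.90465801892975 [[ 0.63332703 -0.5886447   0.50238858]
 [-0.77374578 -0.46936443  0.42545799]
 [-0.01464026 -0.65817509 -0.75272254]]
top [0.43818307 0.35030329 0.98724344] 506.25785262566814 [[-0.01640858 -0.99561133  0.09213488]
 [-0.99982946  0.01555725 -0.00995076]
 [ 0.00847372 -0.09228244 -0.99569681]]
{'time': 0.1, 'q': array([ 1.1435347 ,  0.61583095, -0.01260742,  1.42478077,  0.0081094 ,
        1.10336166, -0.04038977]), 'qvel': array([-0.00062493, -0.00265079,  0.00105241, -0.00340621, -0.00133102,
        0.00041245,  0.00041828]), 'joint_efforts': array([ 1.81012590e-03, -4.70380282e+01,  2.60466216e-01, -1.71570200e+01,
        1.01233239e-02,  5.87415998e-03,  6.89413369e-06]), 'eef_pos': array([ 0.25331076, -0.5978559 ,  0.23023455]), 'orientation': array([ 9.79982937e-01,  1.99078090e-01, -2.52829732e-04, -1.13741947e-03]), 'ft_force': array([-0.9310791 , -0.17760275,  0.32028218]), 'torque': array([0.05889154, 0.02646108, 0.04444451]), 'opening': 0.08526383160691965} 0.0187
```

View pics/scene0.png

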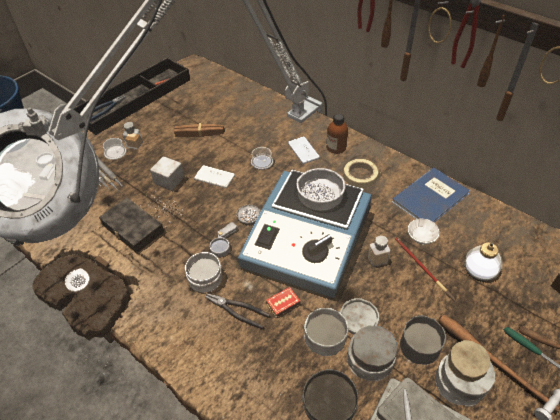

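View pics/top0.png

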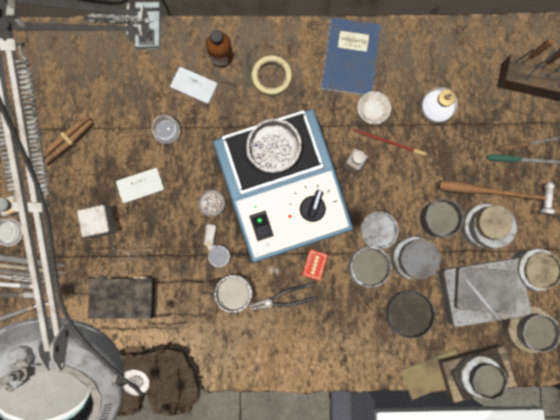

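The vibrator is at about top (283,185), with the dial at (312,207), the rocker at (261,225) and the green dot at (259,220). The dial pointer aims towards the back and right. Next I'll measure these.

Run:
```python
from h import *
for n,box in(("top",(205,100,160,170)),("scene",(235,165,145,130))):
    d=np.load(n+"0.npz"); i,P=d["i"],d["P"]
    x,y,w,h=box; c=i[y:y+h,x:x+w]; cv2.imwrite(f"pics/{n}z.png",cv2.resize(c,None,fx=4 if n=="top" else 5,fy=3.5 if n=="top" else 4.5,interpolation=2)[:600,:800])
    hsv=cv2.cvtColor(i,cv2.COLOR_BGR2HSV)
    roi=np.zeros(i.shape[:2],bool); roi[y:y+h,x:x+w]=1
    deck=roi&(i.min(2)>150)&(hsv[...,1]<40)&(P[...,2]>.035)&(P[...,2]<.068)
    Q=P[deck]; Q=Q[np.isfinite(Q).all(1)]
    A=np.c_[Q[:,:2],np.ones(len(Q))]; k=np.linalg.lstsq(A,Q[:,2],rcond=None)[0]
    r=Q[:,2]-A@k; g=abs(r)<.004; k=np.linalg.lstsq(A[g],Q[g,2],rcond=None)[0]
    print(n,"deck n",g.sum(),k,"tilt",np.degrees(np.arctan(np.hypot(*k[:2]))),"yaw",np.degrees(np.arctan2(k[1],k[0])))
    rect=cv2.minAreaRect(Q[g][:,:2].astype(np.float32)*1000); print("deckrect",rect)
    blue=roi&(hsv[...,0]>95)&(hsv[...,0]<115)&(hsv[...,1]>70)&(hsv[...,2]>60)
    L,lab,st,_=cv2.connectedComponentsWithStats(blue.astype(np.uint8)); j=1+st[1:,4].argmax()
    B=P[lab==j]; B=B[np.isfinite(B).all(1)]
    B=B[B[:,2]>.03]; print("blue",len(B),cv2.minAreaRect(B[:,:2].astype(np.float32)*1000),np.median(B[:,2]))
    for nm,m in(("red",(hsv[...,1]>140)&((hsv[...,0]<8)|(hsv[...,0]>172))),("green",(hsv[...,0]>45)&(hsv[...,0]<85)&(hsv[...,1]>100)&(hsv[...,2]>70))):
        m=m&roi; N,lab,st,ce=cv2.connectedComponentsWithStats(m.astype(np.uint8))
        for j in range(1,N):
            if st[j,4]>2: print(nm,ce[j],st[j,4],np.nanmedian(P[lab==j],0))
```

```text
top deck n 5043 [ 0.12838488  0.04028978 -0.02757536] tilt 7.663593669018376 yaw 17.42291618846111
deckrect ((573.1083984375, 304.472412109375), (246.5315704345703, 253.2235870361328), 1.9086706638336182)
blue 20 ((711.5889892578125, 274.58380126953125), (20.188995361328125, 7.992262363433838), 50.253196716308594) 0.060275041088718784
red [362.125 132.375] 8 [0.68983524 0.17155422 0.00881598]
red [309.27272727 251.36363636] 11 [0.45732147 0.28267962 0.01367019]
red [316.83417085 261.14572864] 199 [0.43626008 0.26583113 0.01456934]
red [306.4 260.8] 5 [0.43834084 0.2879542  0.01276314]
green [259.4137931  219.72413793] 29 [0.51420342 0.37610567 0.06684162]
scene deck n 3730 [ 0.12956056  0.04113729 -0.02883026] tilt 7.741031493837052 yaw 17.6153690938624
deckrect ((578.598388671875, 305.4405517578125), (212.79037475585938, 243.67990112304688), 18.7965030670166)
blue 3 ((705.079345703125, 284.31866455078125), (5.535236358642578, 2.0460996627807617), 52.61153030395508) 0.05990406850163543
red [293.  244.5] 6 [0.52029141 0.32036348 0.05078453]
red [286.375 288.625] 8 [0.45270913 0.28158629 0.01434479]
red [286.54166667 292.91666667] 24 [0.44632011 0.27537617 0.01435211]
red [293.16666667 292.33333333] 6 [0.45423294 0.26781008 0.01504827]
red [278.  293.2] 5 [0.43508075 0.2878284  0.01340589]
green [268.5        228.28571429] 14 [0.512544   0.37504968 0.0656325 ]
```

View pics/topz.png

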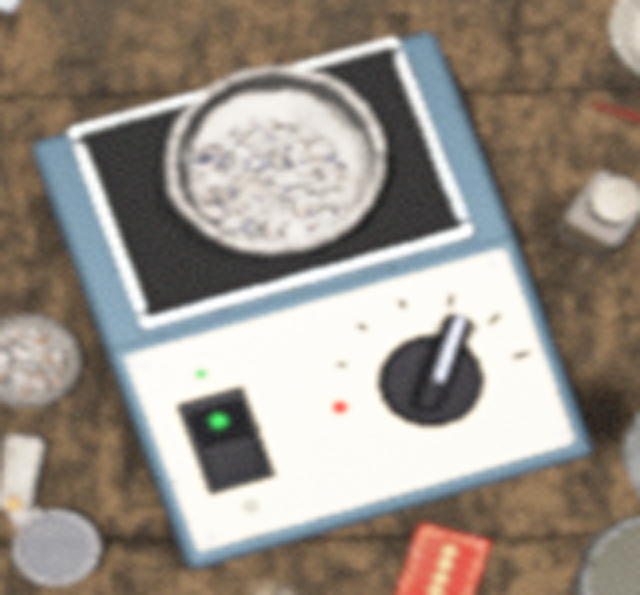

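View pics/scenez.png

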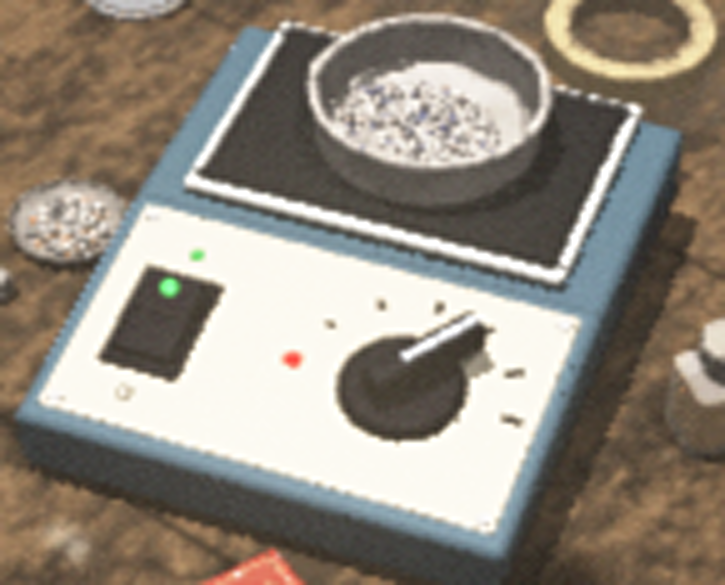

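The crops show the pointer aiming somewhere between the fourth and fifth black marks. The red mark is at crop (340,407), the skirt centre near (430,380) and the rocker's green dot at (219,420). Next I'll cast rays to get the dial axis, the pointer angle and the bystander reference positions.

```bash
cat > meas.py <<'E'
from h import *
k=np.array([.1290,.0407,-.0282]); nrm=np.array([-k[0],-k[1],1]); nrm/=np.linalg.norm(nrm)
YAW=np.radians(17.5)
def ray(uv,off,d):  # pixel -> point on deck plane raised by off along its normal
    K,M,t=d["K"],d["M"],d["t"]; r=M@np.array([(uv[0]-K[0,2])/K[0,0],(uv[1]-K[1,2])/K[1,1],1])
    p0=np.array([0,0,k[2]])+nrm*off
    return t+r*((p0-t)@nrm/(r@nrm))
def skirt(d,box):
    i=d["i"];x,y,w,h=box
    m=np.zeros(i.shape[:2],np.uint8); m[y:y+h,x:x+w]=(i[y:y+h,x:x+w].max(2)<110)
    n,lab,st,ce=cv2.connectedComponentsWithStats(m); j=1+st[1:,4].argmax()
    return np.argwhere(lab==j)[:,::-1]
def dial(d,box,axis):
    # white line on top of handle: bright low-sat pixels within 38mm of axis on plane 26.5
    i=d["i"];x,y,w,h=box; out=[]
    for v in range(y,y+h):
        for u in range(x,x+w):
            p=ray((u,v),.0265,d)-axis; r=np.hypot(*p[:2])
            if r<.036 and i[v,u].min()>120: out.append(p)
    return np.array(out)
def axes():
    ex=np.array([np.cos(YAW),np.sin(YAW),0]); ex-=nrm*(ex@nrm); ex/=np.linalg.norm(ex); return ex,np.cross(nrm,ex)
E
python3 - <<'E'
from meas import *
ex,ey=axes()
for n,box,red,gd in(("top",(295,188,36,40),(205+340/4,100+407/3.5),(259.4,219.7)),("scene",(300,232,34,36),(293,244.5),(268.5,228.3))):
    d=dict(np.load(n+"0.npz")); pr=ray(red,0,d); print(n,"red",pr,"axis from red",pr-ey*.0445)
    px=skirt(d,box); pts=np.array([ray(p,.008,d) for p in px]); 
    loc=np.c_[pts@ex,pts@ey]; c,r=cv2.minEnclosingCircle(loc.astype(np.float32)*1000); print("blob circ",c,r, "red loc",pr@ex*1000,pr@ey*1000, loc.min(0)*1e3,loc.max(0)*1e3,len(px))
    print("green",ray(gd,.014,d))
    ax=pr-ey*.0445+nrm*.0265
    print("axis17",pr-ey*.0445+nrm*.017)
    o=dial(d,box,ax); l=np.c_[o@ex,o@ey]; l=l[np.hypot(*l.T)<.036]
    print("white n",len(l),"mean",l.mean(0)*1e3,"angle cw from +y",np.degrees(np.arctan2(*l.mean(0))))
    vx,vy,_,_=cv2.fitLine(l.astype(np.float32),cv2.DIST_L2,0,.01,.01).ravel(); print("line angle",np.degrees(np.arctan2(vx,vy)))
E
```

```text
top red [0.52140733 0.31908636 0.05204836] axis from red [0.53478873 0.27664596 0.05204724]
blob circ (601.3628540039062, 102.34992980957031) 27.756696701049805 red loc 594.848660709024 147.52917724234027 [573.68965704  81.83684681] [623.91278175 126.87480551] 443
green [0.5146511  0.37548567 0.06759976]
axis17 [0.53261553 0.2759603  0.06889381]
white n 677 mean [-0.25732174  0.159909  ] angle cw from +y -58.14169284422245
line angle 106.693756
scene red [0.5198261  0.31952129 0.05186208] axis from red [0.5332075  0.27708088 0.05186096]
blob circ (598.1640625, 97.06298828125) 33.667030334472656 red loc 593.4588564871071 148.4194556569774 [566.48519684  78.36474379] [628.45645821 125.57342225] 473
green [0.51183693 0.37428193 0.06718774]
axis17 [0.5310343  0.27639523 0.06870753]
white n 398 mean [8.30899841 2.26146478] angle cw from +y 74.77457432065899
line angle 166.22202
```

```bash
cat >> meas.py <<'E'
AX0=np.array([.5340,.2769,.0519]) # axis at deck surface
def angle(n,d):
    ex,ey=axes(); c=AX0+nrm*.0265; i=d["i"].min(2).astype(np.float32); T=np.radians(np.arange(-20,200,1.)); best=[]
    for t in T:
        s=[]
        for r in np.arange(.010,.033,.002):
            p=c+r*(ex*np.sin(t)+ey*np.cos(t)); u,v=proj(p,d["K"],d["M"],d["t"])
            s.append(cv2.getRectSubPix(i,(1,1),(float(u),float(v)))[0,0])
        best.append(np.min(np.array(s[:7]))*.5+np.mean(s)*.5)
    best=np.array(best); j=best.argmax(); w=np.clip(best[max(0,j-8):j+9]-best[j]*.7,0,None)
    return np.degrees((w*T[max(0,j-8):j+9]).sum()/w.sum()),best[j]
def live(n):
    i,P,K,M,t=cam(n); return dict(i=i,P=P,K=K,M=M,t=t)
E
python3 - <<'E'
from meas import *
for n in("top","scene"):
    print(n,angle(n,dict(np.load(n+"0.npz"))))
E
```

```text
top (np.float64(122.74790859709894), np.float32(219.40408))
scene (np.float64(126.45457756913967), np.float32(237.30478))
```

Dial starts at about click 4 (120°). I'll shut the gripper and turn the tool so its y axis lies along the pointer, at azimuth −12.5°.

Emit:
{"fn": "step_arm", "kwargs": {"commands": [[0, 0, 0, -0.1585], [0, 0, 0, -0.1585], [0, 0, 0, -0.1585], [0, 0, 0, -0.1585], [0, 0, 0, -0.1585], [0, 0, 0, -0.1585], [0, 0, 0, 0], [0, 0, 0, 0]], "grip": 0, "grip_force": 20}}

```text
time: 1.1
eef_pos: [0.2534, -0.5983, 0.2309]
orientation: [0.781, 0.625, 0.0, -0.0]
ft_force: [0.3, -0.6, 0.7]
opening: 0.0001
```

```bash
cat > go.py <<'E'
import sys
from h import *
def go(tgt,az=None):
    s=read_state(); p=np.array(s["eef_pos"]); Rm=R.from_quat(s["orientation"]).as_matrix()
    a=np.degrees(np.arctan2(Rm[1,1],Rm[0,1]))
    print("t",round(s["time"],2),"p",p.round(4),"azy %.2f"%a,"F",np.round(s["ft_force"],2),"open",round(s["opening"],4))
    D=(np.array(tgt)-p)*1000; print("tool shift mm",(Rm.T@D).round(1), "twist rad", None if az is None else round(np.radians(a-az),4))
if __name__=="__main__":
    v=list(map(float,sys.argv[1:])); go(v[:3],v[3] if len(v)>3 else None)
E
python3 go.py .55 -.2 .2 -12.5; python3 go.py .553 .2417 .2 -12.5
```

```text
t 1.1 p [ 0.2534 -0.5983  0.2309] azy -12.68 F [ 0.26 -0.63  0.66] open 0.0001
tool shift mm [453.6 201.9  31.1] twist rad -0.0031
t 1.1 p [ 0.2534 -0.5983  0.2309] azy -12.68 F [ 0.26 -0.63  0.66] open 0.0001
tool shift mm [885.2 107.9  31.5] twist rad -0.0031
```

Emit:
{"fn": "step_arm", "kwargs": {"commands": [[40, 22, 0, 0], [46, 20, 0, 0], [46, 20, 0, 0], [46, 20, 0, 0], [46, 20, 0, 0], [46, 20, 0, 0], [46, 20, 0, 0], [46, 20, 0, 0], [46, 20, 0, 0], [46, 20, 0, 0]]}}

```text
time: 2.35
eef_pos: [0.5503, -0.1978, 0.2315]
orientation: [0.781, 0.625, -0.0, 0.0]
ft_force: [0.8, 0.3, -0.2]
opening: 0.0002
```

Emit:
{"fn": "step_arm", "kwargs": {"commands": [[48, -10, 3, 0], [48, -11, 3, 0], [48, -10, 3, 0], [48, -10, 3, 0], [48, -11, 3, 0], [48, -10, 3, 0], [48, -11, 3, 0], [48, -11, 3, 0], [35, -5, 3, 0], [0, 0, 0, 0]]}}

```text
time: 3.6
eef_pos: [0.5522, 0.2338, 0.2041]
orientation: [0.778, 0.628, 0.001, -0.001]
ft_force: [-0.6, -0.1, -0.3]
opening: 0.0002
```

```bash
python3 go.py .553 .2417 .1 -12.5
```

```text
t 3.6 p [0.5522 0.2338 0.2041] azy -12.24 F [-0.55 -0.12 -0.32] open 0.0002
tool shift mm [  7.6  -0.8 104.1] twist rad 0.0045
```

Emit:
{"fn": "step_arm", "kwargs": {"commands": [[0, 0, 30, 0], [0, 0, 30, 0], [0, 0, 30, 0], [0, 0, 14, 0], [0, 0, 0, 0]]}}

```text
time: 4.22
eef_pos: [0.5534, 0.2281, 0.0998]
orientation: [0.781, 0.625, -0.001, 0.0]
ft_force: [0.4, -0.7, -0.3]
opening: -0.0004
```

```bash
cat > look.py <<'E'
import sys
from meas import *
ims=[]
for n in("top","scene"):
    d=live(n); u,v=proj(AX0,d["K"],d["M"],d["t"]); u,v=int(u),int(v)
    try: print(n,angle(n,d))
    except Exception as e: print(e)
    ims.append(cv2.resize(d["i"][v-60:v+60,u-60:u+40],(400,480),interpolation=cv2.INTER_CUBIC))
cv2.imwrite(f"pics/{sys.argv[1]}.png",np.hstack(ims))
E
python3 look.py a1; python3 go.py .553 .2417 .068 -12.5
```

```text
top (np.float64(122.70760865202774), np.float32(215.111))
scene (np.float64(51.05665841809047), np.float32(72.49661))
t 4.33 p [0.5544 0.2292 0.1014] azy -12.59 F [ 0.25 -0.12 -0.07] open -0.0001
tool shift mm [11.8 -4.1 33.4] twist rad -0.0015
```

View pics/a1.png

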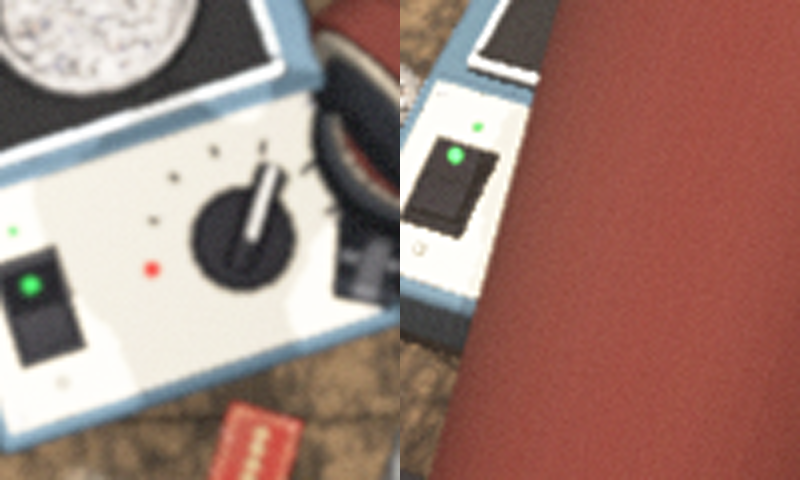

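The top view shows the dial clear of the gripper and still at about 122°. The fingertip is to the right of the pointer. Scene view is blocked by the arm. Descending beside the pointer.

Emit:
{"fn": "step_arm", "kwargs": {"commands": [[0, -2, 12, 0], [0, -1, 12, 0], [0, 0, 9, 0], [0, 0, 0, 0], [0, 0, 0, 0]]}}

```text
time: 4.95
eef_pos: [0.5508, 0.23, 0.0674]
orientation: [0.78, 0.626, 0.0, -0.0]
ft_force: [0.3, 0.2, 0.9]
opening: -0.0004
```

```bash
for i in 1 2; do python3 look.py a2; python3 go.py .553 .2417 .068 -12.5;done
```

```text
top (np.float64(122.69036049092574), np.float32(215.67964))
scene (np.float64(45.92344887197478), np.float32(72.63352))
t 5.05 p [0.551  0.23   0.0677] azy -12.55 F [-1.22 -0.34 -0.02] open 0.0003
tool shift mm [11.9 -0.5 -0.3] twist rad -0.0009
top (np.float64(122.74606892024653), np.float32(216.0874))
scene (np.float64(13.963924614011717), np.float32(72.817795))
t 5.15 p [0.5509 0.2299 0.0677] azy -12.55 F [-0.54 -0.2   0.14] open 0.0001
tool shift mm [12.  -0.5 -0.3] twist rad -0.0009
```

Emit:
{"fn": "step_arm", "kwargs": {"commands": [[7, 0, 0, 0], [7, 0, 0, 0], [5, 0, 0, 0], [2, 0, 0, 0], [0, 0, 0, 0]]}}

```text
time: 5.78
eef_pos: [0.5551, 0.2505, 0.0673]
orientation: [0.78, 0.626, -0.0, -0.0]
ft_force: [-0.4, -0.3, 0.2]
opening: -0.0002
```

Emit:
{"fn": "step_arm", "kwargs": {"commands": [[1, 0, 0, 0], [0, 0, 0, 0]]}}

```text
time: 6.02
eef_pos: [0.5554, 0.2512, 0.0673]
orientation: [0.78, 0.626, -0.0, -0.0]
ft_force: [-0.2, -0.5, -0.6]
opening: 0.0001
```

Emit:
{"fn": "step_arm", "kwargs": {"commands": [[1, 0, 0, 0], [0, 0, 0, 0]]}}

```text
time: 6.28
eef_pos: [0.5556, 0.2524, 0.0674]
orientation: [0.78, 0.626, 0.0, -0.0]
ft_force: [0.1, -0.6, -0.1]
opening: 0.0001
```

Emit:
{"fn": "step_arm", "kwargs": {"commands": [[1, 0, 0, 0], [0, 0, 0, 0]]}}

```text
time: 6.52
eef_pos: [0.5558, 0.2534, 0.0674]
orientation: [0.78, 0.626, 0.0, -0.0]
ft_force: [0.2, 0.3, -0.5]
opening: 0.0002
```

```bash
python3 look.py a3; python3 go.py .5318 .2762 .068 -12.5
```

```text
top (np.float64(116.62789568114573), np.float32(91.39795))
scene (np.float64(191.53753716717915), np.float32(72.79155))
t 6.62 p [0.5558 0.2533 0.0674] azy -12.54 F [ 0.01 -0.25 -0.5 ] open 0.0003
tool shift mm [ 17.2 -28.4  -0.6] twist rad -0.0007
```

Emit:
{"fn": "step_arm", "kwargs": {"commands": [[1, 0, 0, 0], [1, 0, 0, 0], [0, 0, 0, 0]]}}

```text
time: 7.0
eef_pos: [0.5561, 0.254, 0.0673]
orientation: [0.78, 0.625, -0.001, 0.001]
ft_force: [-0.6, -1.9, 1.4]
opening: 0.0
```

Emit:
{"fn": "step_arm", "kwargs": {"commands": [[2.5, 1.3, 0, -0.0873], [0, 0, 0, 0]]}}

```text
time: 7.25
eef_pos: [0.5579, 0.2556, 0.0672]
orientation: [0.753, 0.658, -0.001, 0.001]
ft_force: [-1.1, -4.5, 3.2]
opening: -0.0002
```

Emit:
{"fn": "step_arm", "kwargs": {"commands": [[2.5, 1.3, 0, -0.0873], [0, 0, 0, 0]]}}

```text
time: 7.5
eef_pos: [0.5601, 0.2598, 0.0674]
orientation: [0.723, 0.69, 0.001, -0.0]
ft_force: [0.0, -1.7, 1.4]
opening: 0.0002
```

Emit:
{"fn": "step_arm", "kwargs": {"commands": [[2.5, 1.3, 0, -0.0873], [0, 0, 0, 0]]}}

```text
time: 7.75
eef_pos: [0.5613, 0.2639, 0.0675]
orientation: [0.692, 0.721, 0.002, -0.001]
ft_force: [0.7, 0.7, 0.9]
opening: 0.0
```

```bash
python3 look.py a4; python3 go.py .5318 .2762 .068 -12.5
```

```text
top (np.float64(93.07538307987244), np.float32(98.45328))
scene (np.float64(28.145472639810855), np.float32(72.544586))
t 7.85 p [0.5609 0.2636 0.0674] azy 2.38 F [-1.3   0.04 -0.17] open 0.0003
tool shift mm [ 13.8 -28.6  -0.6] twist rad 0.2598
```

View pics/a4.png

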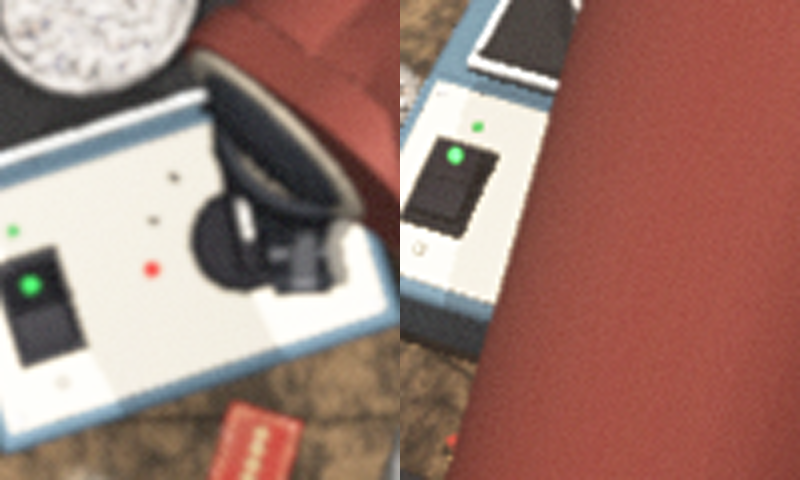

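Light contact at about 4.5 N snapped the dial from 120° to 90° (pointer now aims at the third mark). Continuing along the arc.

Emit:
{"fn": "step_arm", "kwargs": {"commands": [[2.5, 1.1, 0, -0.0873], [2.5, 1.1, 0, -0.0873], [2.5, 1.1, 0, -0.0873], [2.5, 1.1, 0, -0.0873], [2.5, 1.1, 0, -0.0873], [2.5, 1.1, 0, -0.0873], [0, 0, 0, 0]]}}

```text
time: 8.72
eef_pos: [0.5638, 0.2786, 0.0674]
orientation: [0.482, 0.876, 0.001, -0.0]
ft_force: [0.4, 0.5, 0.1]
opening: 0.0
```

```bash
python3 look.py a5; python3 go.py .5318 .2762 .068 107.5
```

```text
top (np.float64(-16.139798348258307), np.float32(80.72528))
scene (np.float64(20.31191306974922), np.float32(131.50546))
t 8.82 p [0.5631 0.2791 0.0674] azy 32.39 F [-0.15 -0.15 -0.81] open 0.0002
tool shift mm [ 14.4 -28.   -0.6] twist rad -1.3109
```

Emit:
{"fn": "step_arm", "kwargs": {"commands": [[2.5, 1.1, 0, -0.0873], [2.5, 1.1, 0, -0.0873], [2.5, 1.1, 0, -0.0873], [2.5, 1.1, 0, -0.0873], [2.5, 1.1, 0, -0.0873], [2.5, 1.1, 0, -0.0873], [2.5, 1.1, 0, -0.0873], [2.5, 1.1, 0, -0.0873], [0, 0, 0, 0]]}}

```text
time: 9.95
eef_pos: [0.5543, 0.2976, 0.0673]
orientation: [0.153, 0.988, 0.0, 0.0]
ft_force: [0.9, -0.1, -1.8]
opening: 0.0
```

```bash
python3 look.py a6; python3 go.py .5318 .2762 .068 107.5
```

```text
top (np.float64(-16.111439677166512), np.float32(81.52079))
scene (np.float64(26.25139675514063), np.float32(175.21912))
t 10.05 p [0.5543 0.2975 0.0673] azy 72.37 F [ 1.67  0.62 -0.4 ] open -0.0002
tool shift mm [ 15.  -27.1  -0.7] twist rad -0.6132
```

View pics/a6.png

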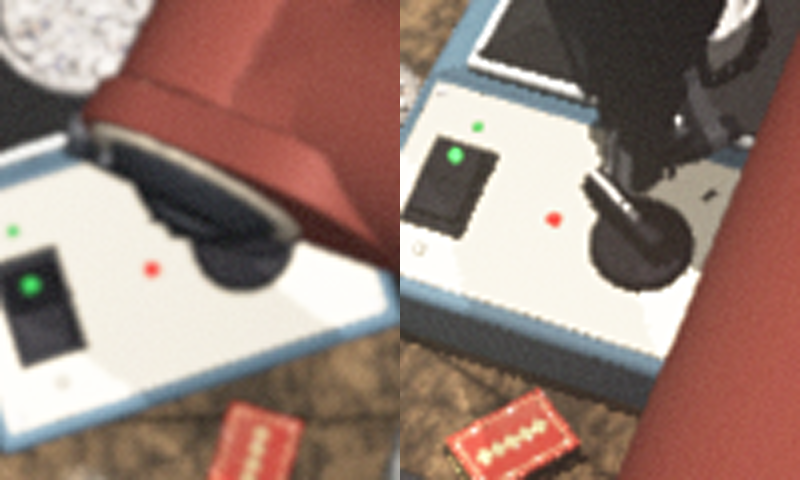

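The scene view now shows the pointer one click short of the red mark, at about 26–30°. I'll go on in small pushes.

Emit:
{"fn": "step_arm", "kwargs": {"commands": [[2.4, 1.2, 0, -0.0873], [2.4, 1.2, 0, -0.0873], [0, 0, 0, 0]]}}

```text
time: 10.42
eef_pos: [0.5528, 0.3001, 0.0674]
orientation: [0.067, 0.998, 0.0, 0.002]
ft_force: [4.7, -1.4, -1.6]
opening: 0.0001
```

```bash
python3 look.py a7; python3 go.py .5318 .2762 .068 107.5
```

```text
top (np.float64(-16.152092672954016), np.float32(80.83128))
scene (np.float64(23.397760516099694), np.float32(143.59406))
t 10.53 p [0.5528 0.3001 0.0674] azy 82.30 F [ 4.38 -1.21 -2.9 ] open 0.0001
tool shift mm [ 17.6 -26.5  -0.7] twist rad -0.4398
```

Emit:
{"fn": "step_arm", "kwargs": {"commands": [[2.4, 1.2, 0, -0.0873], [0, 0, 0, 0]]}}

```text
time: 10.78
eef_pos: [0.5492, 0.3022, 0.0673]
orientation: [0.023, 1.0, 0.0, 0.001]
ft_force: [4.0, -0.9, -1.0]
opening: -0.0001
```

```bash
python3 look.py a8; python3 go.py .5318 .2762 .068 107.5
```

```text
top (np.float64(79.67520015233401), np.float32(86.05763))
scene (np.float64(14.559774264267716), np.float32(126.675804))
t 10.88 p [0.5486 0.3023 0.0674] azy 87.38 F [ 3.72  0.16 -2.26] open 0.0003
tool shift mm [ 15.6 -26.9  -0.6] twist rad -0.3512
```

Emit:
{"fn": "step_arm", "kwargs": {"commands": [[2.4, 1.2, 0, -0.0873], [0, 0, 0, 0]]}}

```text
time: 11.12
eef_pos: [0.5438, 0.3043, 0.0674]
orientation: [-0.021, 1.0, 0.0, -0.001]
ft_force: [-0.2, 0.2, -0.2]
opening: 0.0
```

```bash
python3 look.py a9; python3 go.py .5318 .2762 .068 107.5
```

```text
top (np.float64(53.97209409138085), np.float32(129.7738))
scene (np.float64(-2.566238439387686), np.float32(137.11153))
t 11.22 p [0.544  0.3042 0.0674] azy 92.46 F [-0.92  0.01  0.12] open 0.0002
tool shift mm [ 13.4 -27.5  -0.6] twist rad -0.2625
```

Force is back to zero and the dial has snapped to the stop. Backing off, lifting, and moving over the rocker.

Emit:
{"fn": "step_arm", "kwargs": {"commands": [[-4, 0, 0, 0], [-4, 0, 0, 0], [0, 0, -20, 0], [0, 0, -25, 0], [0, 0, 0, -0.13], [0, 0, 0, -0.13], [0, 0, 0, 0]]}}

```text
time: 12.1
eef_pos: [0.5538, 0.3043, 0.1136]
orientation: [-0.15, 0.989, 0.001, 0.0]
ft_force: [-0.1, -0.7, 0.2]
opening: -0.0002
```

```bash
python3 look.py b1; python3 go.py .5135 .3755 .1 107.5
```

```text
top (np.float64(4.513988660567675), np.float32(220.16861))
scene (np.float64(-2.2179339058810323), np.float32(234.38614))
t 12.2 p [0.5537 0.3042 0.1132] azy 107.27 F [0.01 0.49 0.57] open 0.0001
tool shift mm [17.2 80.  13.2] twist rad -0.0041
```

View pics/b1.png

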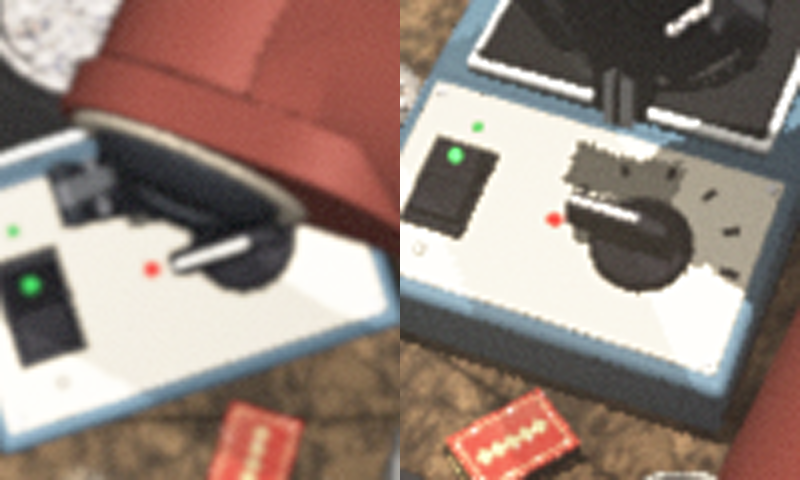

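Both views show the dial pointing at the red mark (readings of +4.5° and −2.2°). Moving over the far half of the rocker.

Emit:
{"fn": "step_arm", "kwargs": {"commands": [[3, 20, 0, 0], [4, 20, 0, 0], [5, 20, 0, 0], [5, 20, 0, 0], [0, 0, 13, 0], [0, 0, 13, 0], [0, 0, 0, 0], [0, 0, 0, 0]]}}

```text
time: 13.2
eef_pos: [0.514, 0.3745, 0.086]
orientation: [-0.15, 0.989, -0.0, -0.0]
ft_force: [0.2, -0.2, -0.6]
opening: 0.0003
```

```bash
python3 go.py .5135 .3755 .07 107.5
```

```text
t 13.2 p [0.514  0.3745 0.086 ] azy 107.30 F [ 0.2  -0.19 -0.62] open 0.0003
tool shift mm [ 0.2  1.1 16. ] twist rad -0.0035
```

Emit:
{"fn": "step_arm", "kwargs": {"commands": [[0, 1, 6, 0], [0, 0, 5, 0], [0, 0, 2, 0], [0, 0, 0, 0]]}}

```text
time: 13.7
eef_pos: [0.513, 0.3762, 0.0732]
orientation: [-0.151, 0.988, -0.0, -0.0]
ft_force: [-1.1, 0.3, 0.8]
opening: 0.0002
```

Emit:
{"fn": "step_arm", "kwargs": {"commands": [[0, 0, 1.5, 0], [0, 0, 0, 0]]}}

```text
time: 13.95
eef_pos: [0.5131, 0.3762, 0.0718]
orientation: [-0.151, 0.989, -0.0, 0.0]
ft_force: [0.2, 0.4, -0.3]
opening: 0.0002
```

Emit:
{"fn": "step_arm", "kwargs": {"commands": [[0, 0, 1.5, 0], [0, 0, 0, 0]]}}

```text
time: 14.2
eef_pos: [0.5131, 0.3761, 0.0702]
orientation: [-0.151, 0.989, -0.0, -0.0]
ft_force: [-1.1, -0.6, -0.4]
opening: 0.0001
```

Emit:
{"fn": "step_arm", "kwargs": {"commands": [[0, 0, 1.5, 0], [0, 0, 0, 0]]}}

```text
time: 14.45
eef_pos: [0.5132, 0.3764, 0.0695]
orientation: [-0.151, 0.989, 0.0, 0.0]
ft_force: [-0.2, -1.3, 3.5]
opening: 0.0003
```

Emit:
{"fn": "step_arm", "kwargs": {"commands": [[0, 0, 1, 0], [0, 0, 0, 0]]}}

```text
time: 14.7
eef_pos: [0.5137, 0.3766, 0.0686]
orientation: [-0.151, 0.989, 0.0, 0.001]
ft_force: [1.6, 0.1, 3.7]
opening: -0.0002
```

Emit:
{"fn": "step_arm", "kwargs": {"commands": [[0, 0, 1.5, 0], [0, 0, 0, 0]]}}

```text
time: 14.95
eef_pos: [0.5132, 0.3762, 0.0661]
orientation: [-0.151, 0.989, 0.0, -0.0]
ft_force: [0.3, 0.2, 0.7]
opening: 0.0002
```

Emit:
{"fn": "step_arm", "kwargs": {"commands": [[0, 0, 1.5, 0], [0, 0, 0, 0]]}}

```text
time: 15.2
eef_pos: [0.5125, 0.3759, 0.0641]
orientation: [-0.151, 0.988, -0.0, -0.001]
ft_force: [-0.1, 0.2, 0.8]
opening: -0.0005
```

```bash
python3 look.py b2; python3 go.py .5135 .3755 .0625 107.5
```

```text
top (np.float64(12.124001295989492), np.float32(75.75256))
scene (np.float64(-2.1829961334388632), np.float32(147.27069))
t 15.3 p [0.5127 0.3761 0.0644] azy 107.41 F [-0.85  0.61  0.06] open -0.0002
tool shift mm [-0.6 -0.8  1.9] twist rad -0.0016
```

Force rose to about 4 N and then dropped, so the rocker has snapped over. One short extra press to confirm it is fully down, then lift and look.

Emit:
{"fn": "step_arm", "kwargs": {"commands": [[0, 0, 1, 0], [0, 0, 0, 0]]}}

```text
time: 15.55
eef_pos: [0.513, 0.3762, 0.0637]
orientation: [-0.151, 0.988, -0.0, -0.0]
ft_force: [0.1, 1.3, -0.2]
opening: -0.0001
```

Emit:
{"fn": "step_arm", "kwargs": {"commands": [[0, 0, 1, 0], [0, 0, 0, 0]]}}

```text
time: 15.8
eef_pos: [0.5131, 0.3764, 0.0631]
orientation: [-0.151, 0.989, 0.0, 0.0]
ft_force: [0.1, 0.1, 1.1]
opening: 0.0001
```

Emit:
{"fn": "step_arm", "kwargs": {"commands": [[0, 0, -15, 0], [0, 0, -35, 0], [0, 0, -15, 0], [10, -30, 0, 0], [10, -30, 0, 0], [0, 0, 0, 0]]}}

```text
time: 16.55
eef_pos: [0.5129, 0.3094, 0.1275]
orientation: [-0.149, 0.989, -0.002, -0.0]
ft_force: [0.6, 1.4, -0.6]
opening: -0.0002
```

```bash
python3 look.py b3; python3 go.py .5135 .3755 .0625 107.5
```

```text
top (np.float64(48.04041388985566), np.float32(91.11185))
scene (np.float64(60.36020083604713), np.float32(146.4925))
t 16.65 p [0.512  0.3134 0.1282] azy 107.37 F [ 0.41  1.29 -0.41] open 0.0001
tool shift mm [-19.9  58.8  65.7] twist rad -0.0022
```

View pics/b3.png

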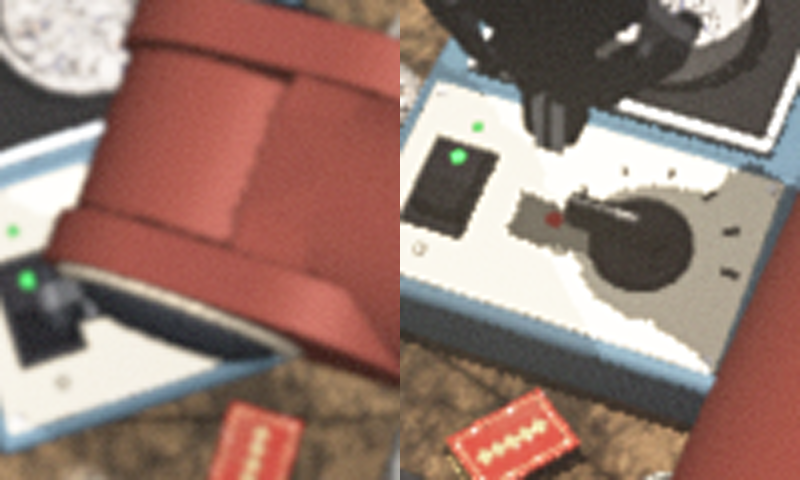

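The rocker's dot has moved as expected for a lowered far half, and the dial is still at red. I'll check the rocker by depth and work out the shift to the front-left side of the pointer.

```bash
cat > rock.py <<'E'
from meas import *
ex,ey=axes()
def rk(d):
    # heights above deck along rocker centre line (pivot = 15mm before dot)
    P=d["P"].reshape(-1,3); P=P[np.isfinite(P).all(1)]; q=P-np.array([.5133,.3758,0])
    lx,ly,h=q@ex*1000,q@ey*1000,(P-np.array([0,0,k[2]]))@nrm*1000
    # remove parallax offset of plane origin
    lx=(P-np.array([.5133,.3758,.0671]))@ex*1000; ly=(P-np.array([.5133,.3758,.0671]))@ey*1000
    return [round(float(np.median(h[(abs(ly)<7)&(abs(lx-c)<2.5)&(h<30)])),1) for c in(-30,-25,-20,-15,-10,-5,0)]
print("far.. before",rk(dict(np.load("scene0.npz"))),"now",rk(live("scene")))
E
python3 rock.py
python3 go.py .51 .3134 .14 107.5
```

```text
far.. before [6.7, 7.9, 7.9, 7.8, 8.2, 10.1, 12.4] now [9.8, 13.3, 11.1, 8.5, 7.8, 7.7, 8.3]
t 16.7 p [0.5117 0.3142 0.1282] azy 107.44 F [-0.49  0.18  0.64] open 0.0001
tool shift mm [  1.8  -0.2 -11.8] twist rad -0.001
```

Rocker is on: the far half is down by about 4 mm and the near half is up. Now to the front side of the pointer for the clockwise push.

```bash
python3 go.py .4976 .2948 .068 107.5
```

```text
t 16.7 p [0.5117 0.3142 0.1282] azy 107.44 F [-0.49  0.18  0.64] open 0.0001
tool shift mm [ 19.3 -14.4  60.2] twist rad -0.001
```

Emit:
{"fn": "step_arm", "kwargs": {"commands": [[10, -7, 0, 0], [9, -7, 0, 0], [0, 0, 20, 0], [0, 0, 15, 0], [0, 0, 0, 0], [0, 0, 0, 0]]}}

```text
time: 17.45
eef_pos: [0.498, 0.2945, 0.0927]
orientation: [-0.151, 0.988, 0.0, -0.0]
ft_force: [0.2, 0.1, -0.3]
opening: 0.0001
```

```bash
python3 look.py c1; python3 go.py .4976 .2948 .068 107.5
```

```text
top (np.float64(151.02023787508122), np.float32(95.08597))
scene (np.float64(108.29377950681737), np.float32(173.66913))
t 17.55 p [0.4982 0.2946 0.0932] azy 107.41 F [-0.06  0.41 -0.11] open -0.0002
tool shift mm [ 0.5  0.4 25.2] twist rad -0.0017
```

Emit:
{"fn": "step_arm", "kwargs": {"commands": [[0, 0, 10, 0], [0, 0, 10, 0], [0, 0, 5, 0], [0, 0, 0, 0]]}}

```text
time: 18.05
eef_pos: [0.4977, 0.2937, 0.0672]
orientation: [-0.151, 0.989, -0.0, -0.001]
ft_force: [0.2, 0.7, -0.3]
opening: 0.0001
```

Emit:
{"fn": "step_arm", "kwargs": {"commands": [[-4, 0, 0, 0], [-3, 0, 0, 0], [-1, 0, 0, 0], [0, 0, 0, 0]]}}

```text
time: 18.55
eef_pos: [0.5057, 0.2964, 0.068]
orientation: [-0.151, 0.989, 0.0, 0.0]
ft_force: [-0.0, 0.3, 0.5]
opening: 0.0004
```

Emit:
{"fn": "step_arm", "kwargs": {"commands": [[-1, 0, 0, 0], [0, 0, 0, 0]]}}

```text
time: 18.8
eef_pos: [0.5066, 0.2967, 0.0679]
orientation: [-0.151, 0.989, 0.0, 0.0]
ft_force: [-1.0, 0.2, -0.4]
opening: 0.0001
```

Emit:
{"fn": "step_arm", "kwargs": {"commands": [[-1, 0, 0, 0], [0, 0, 0, 0]]}}

```text
time: 19.05
eef_pos: [0.5072, 0.2969, 0.0678]
orientation: [-0.151, 0.988, -0.0, -0.0]
ft_force: [-1.3, -0.8, 1.2]
opening: -0.0001
```

```bash
python3 look.py c2; python3 go.py .5318 .2762 .068 107.5
```

```text
top (np.float64(114.92349437403807), np.float32(94.784325))
scene (np.float64(131.8868930020619), np.float32(126.42143))
t 19.15 p [0.5072 0.2969 0.0678] azy 107.40 F [-0.79 -0.29  0.11] open 0.0003
tool shift mm [-17.3 -27.1  -0.2] twist rad -0.0017
```

View pics/c2.png

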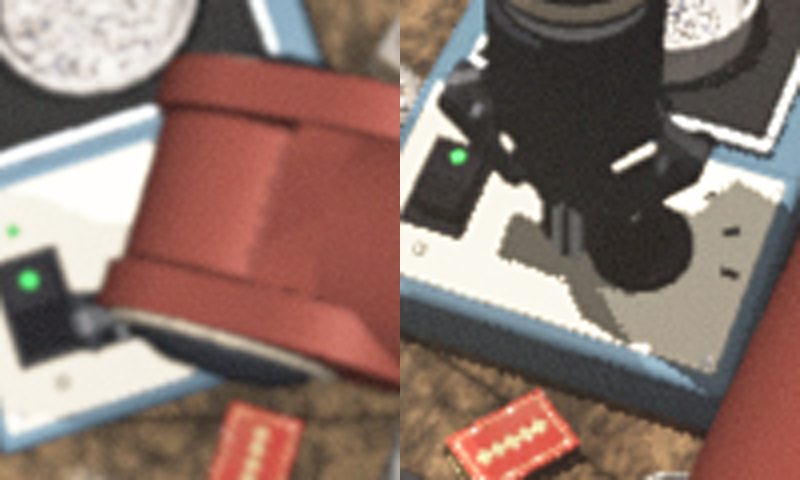

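Contact is at s = 17.3 mm, exactly as the geometry predicts. Now pushing clockwise in 5° rows.

Emit:
{"fn": "step_arm", "kwargs": {"commands": [[-2.4, 1.4, 0, 0.0873], [-2.4, 1.4, 0, 0.0873], [0, 0, 0, 0]]}}

```text
time: 19.52
eef_pos: [0.5093, 0.3004, 0.0677]
orientation: [-0.065, 0.998, -0.001, -0.002]
ft_force: [-4.6, -2.2, 2.9]
opening: -0.0
```

Emit:
{"fn": "step_arm", "kwargs": {"commands": [[-2.4, 1.4, 0, 0.0873], [0, 0, 0, 0]]}}

```text
time: 19.77
eef_pos: [0.5135, 0.303, 0.068]
orientation: [-0.022, 1.0, 0.0, 0.0]
ft_force: [-1.6, 0.9, 1.0]
opening: 0.0001
```

Emit:
{"fn": "step_arm", "kwargs": {"commands": [[-2.4, 1.4, 0, 0.0873], [0, 0, 0, 0]]}}

```text
time: 20.02
eef_pos: [0.5171, 0.3044, 0.068]
orientation: [0.022, 1.0, 0.0, 0.001]
ft_force: [-0.7, 0.5, -0.4]
opening: -0.0006
```

```bash
python3 go.py .5318 .2762 .068 107.5
```

```text
t 20.02 p [0.5171 0.3044 0.068 ] azy 87.49 F [-0.65  0.45 -0.38] open -0.0006
tool shift mm [-15.9 -27.5   0. ] twist rad -0.3493
```

Emit:
{"fn": "step_arm", "kwargs": {"commands": [[-2.4, 1.4, 0, 0.0873], [-2.4, 1.4, 0, 0.0873], [-2.4, 1.4, 0, 0.0873], [-2.4, 1.4, 0, 0.0873], [0, 0, 0, 0]]}}

```text
time: 20.65
eef_pos: [0.5251, 0.3082, 0.0678]
orientation: [0.195, 0.981, -0.0, -0.001]
ft_force: [-3.7, -0.3, 2.3]
opening: 0.0002
```

Emit:
{"fn": "step_arm", "kwargs": {"commands": [[-2.4, 1.4, 0, 0.0873], [0, 0, 0, 0]]}}

```text
time: 20.9
eef_pos: [0.5303, 0.3083, 0.068]
orientation: [0.238, 0.971, 0.001, 0.001]
ft_force: [1.4, -0.1, 0.3]
opening: 0.0001
```

Emit:
{"fn": "step_arm", "kwargs": {"commands": [[-2.4, 1.4, 0, 0.0873], [0, 0, 0, 0]]}}

```text
time: 21.15
eef_pos: [0.5331, 0.308, 0.0679]
orientation: [0.28, 0.96, 0.0, 0.001]
ft_force: [0.8, -0.7, -0.2]
opening: 0.0002
```

```bash
python3 look.py c3; python3 go.py .5318 .2762 .068 107.5
```

```text
top (np.float64(68.79843731417989), np.float32(76.8813))
scene (np.float64(162.99487254255692), np.float32(73.66875))
t 21.25 p [0.5325 0.3081 0.0678] azy 57.49 F [ 0.58 -0.54  0.86] open 0.0001
tool shift mm [-16.6 -27.3  -0.2] twist rad -0.8728
```

Two clicks done (tool at 50°, force zero, so the dial should be at 60°). Third click.

Emit:
{"fn": "step_arm", "kwargs": {"commands": [[-2.4, 1.4, 0, 0.0873], [-2.4, 1.4, 0, 0.0873], [-2.4, 1.4, 0, 0.0873], [-2.4, 1.4, 0, 0.0873], [0, 0, 0, 0]]}}

```text
time: 21.88
eef_pos: [0.5402, 0.3085, 0.0679]
orientation: [0.442, 0.897, 0.0, -0.002]
ft_force: [-5.1, 1.3, 2.6]
opening: 0.0001
```

Emit:
{"fn": "step_arm", "kwargs": {"commands": [[-2.4, 1.4, 0, 0.0873], [0, 0, 0, 0]]}}

```text
time: 22.12
eef_pos: [0.5458, 0.3054, 0.0679]
orientation: [0.481, 0.877, 0.0, 0.0]
ft_force: [0.6, -0.4, 0.5]
opening: -0.0001
```

Emit:
{"fn": "step_arm", "kwargs": {"commands": [[-2.4, 1.4, 0, 0.0873], [0, 0, 0, 0]]}}

```text
time: 22.38
eef_pos: [0.549, 0.3031, 0.0678]
orientation: [0.519, 0.855, -0.0, 0.001]
ft_force: [-0.1, -0.7, 0.6]
opening: 0.0
```

```bash
python3 look.py c4; python3 go.py .5318 .2762 .068 107.5
```

```text
top (np.float64(53.97887139722755), np.float32(133.12491))
scene (np.float64(99.02827872658553), np.float32(75.64495))
t 22.48 p [0.5485 0.3034 0.0678] azy 27.46 F [ 0.29 -0.95  0.28] open -0.0
tool shift mm [-16.5 -27.4  -0.2] twist rad -1.397
```

Three clicks done. The force pattern matched each crest at 15°, 45° and 75°. Last click in single rows, watching the force.

Emit:
{"fn": "step_arm", "kwargs": {"commands": [[-2.4, 1.4, 0, 0.0873], [-2.4, 1.4, 0, 0.0873], [-2.4, 1.4, 0, 0.0873], [0, 0, 0, 0]]}}

```text
time: 22.98
eef_pos: [0.5535, 0.3009, 0.0678]
orientation: [0.626, 0.78, 0.001, -0.001]
ft_force: [-1.9, 3.3, -1.0]
opening: 0.0001
```

Emit:
{"fn": "step_arm", "kwargs": {"commands": [[-1.2, 0.7, 0, 0.0436], [0, 0, 0, 0]]}}

```text
time: 23.22
eef_pos: [0.5549, 0.2993, 0.0679]
orientation: [0.643, 0.766, 0.001, -0.001]
ft_force: [-2.5, 4.4, -0.7]
opening: 0.0002
```

Emit:
{"fn": "step_arm", "kwargs": {"commands": [[-1.2, 0.7, 0, 0.0436], [0, 0, 0, 0]]}}

```text
time: 23.48
eef_pos: [0.5569, 0.2956, 0.0678]
orientation: [0.66, 0.751, -0.001, 0.001]
ft_force: [-0.7, 1.7, -0.0]
opening: -0.0005
```

```bash
python3 go.py .5318 .2762 .068 107.5
```

```text
t 23.48 p [0.5569 0.2956 0.0678] azy 7.33 F [-0.67  1.73 -0.02] open -0.0005
tool shift mm [-16.  -27.4  -0.1] twist rad -1.7483
```

Emit:
{"fn": "step_arm", "kwargs": {"commands": [[-0.8, 0.4, 0, 0.03], [0, 0, 0, 0]]}}

```text
time: 23.72
eef_pos: [0.5577, 0.2943, 0.0678]
orientation: [0.672, 0.74, -0.001, 0.001]
ft_force: [-0.0, 0.5, 0.9]
opening: -0.0001
```

Emit:
{"fn": "step_arm", "kwargs": {"commands": [[-0.8, 0.4, 0, 0.03], [0, 0, 0, 0]]}}

```text
time: 23.98
eef_pos: [0.5575, 0.2949, 0.0679]
orientation: [0.683, 0.731, -0.0, 0.0]
ft_force: [-0.7, -0.1, 0.4]
opening: -0.0001
```

```bash
python3 go.py .5318 .2762 .068 107.5
```

```text
t 23.98 p [0.5575 0.2949 0.0679] azy 3.88 F [-0.74 -0.11  0.43] open -0.0001
tool shift mm [-17.  -27.   -0.1] twist rad -1.8085
```

Force is zero, so the dial has snapped into the fourth click. Backing off and lifting clear to check.

Emit:
{"fn": "step_arm", "kwargs": {"commands": [[4, 0, 0, 0], [5, 0, 0, 0], [0, 0, -15, 0], [0, 0, -30, 0], [0, 0, -40, 0], [0, 0, -40, 0], [-20, 0, -10, 0], [-45, 0, 0, 0], [-50, 0, 0, 0], [-50, 0, 0, 0]]}}

```text
time: 25.22
eef_pos: [0.5674, 0.1367, 0.2025]
orientation: [0.683, 0.731, -0.001, 0.0]
ft_force: [-0.0, -0.2, -0.1]
opening: 0.0
```

Emit:
{"fn": "step_arm", "kwargs": {"commands": [[-50, 0, 0, 0], [-50, 0, 0, 0], [-50, 0, 0, 0], [-50, 0, 0, 0], [-40, 0, 0, 0], [0, 0, 0, 0]]}}

```text
time: 25.98
eef_pos: [0.5828, -0.1065, 0.2019]
orientation: [0.686, 0.728, -0.002, 0.0]
ft_force: [-0.5, 0.5, -0.2]
opening: -0.0
```

```bash
python3 look.py d1; python3 rock.py
python3 - <<'E'
from meas import *
# scene shift check against the first picture
for n in("top","scene"):
    d=live(n); o=np.load(n+"0.npz")["i"]; df=cv2.absdiff(d["i"],o).max(2)
    cv2.imwrite(f"pics/{n}_d.png",d["i"])
    m=cv2.morphologyEx((df>60).astype(np.uint8),cv2.MORPH_OPEN,np.ones((2,2)))
    N,l,st,ce=cv2.connectedComponentsWithStats(m); print(n,[(ce[j].round().tolist(),int(st[j,4])) for j in range(1,N) if st[j,4]>8][:25])
E
```

```text
top (np.float64(117.46032123674033), np.float32(219.16019))
scene (np.float64(120.87544929791778), np.float32(235.59758))
far.. before [6.7, 7.9, 7.9, 7.8, 8.2, 10.1, 12.4] now [10.9, 11.7, 10.9, 8.6, 6.2, 7.3, 8.2]
top [([532.0, 140.0], 14), ([534.0, 148.0], 30), ([542.0, 150.0], 66), ([556.0, 147.0], 18), ([556.0, 159.0], 66), ([545.0, 170.0], 16), ([551.0, 191.0], 355), ([531.0, 183.0], 91), ([319.0, 195.0], 62), ([536.0, 197.0], 12), ([260.0, 218.0], 15), ([557.0, 229.0], 100), ([559.0, 306.0], 9), ([548.0, 373.0], 212), ([555.0, 371.0], 41), ([532.0, 371.0], 17), ([524.0, 415.0], 353)]
scene [([559.0, 236.0], 24), ([328.0, 238.0], 14), ([556.0, 255.0], 32), ([555.0, 268.0], 84), ([558.0, 289.0], 15), ([520.0, 293.0], 18), ([511.0, 314.0], 12), ([552.0, 315.0], 30), ([544.0, 315.0], 9), ([500.0, 319.0], 9), ([487.0, 326.0], 29), ([504.0, 325.0], 16), ([494.0, 328.0], 10), ([514.0, 328.0], 9), ([548.0, 327.0], 10), ([502.0, 332.0], 14), ([473.0, 369.0], 1843), ([528.0, 347.0], 94), ([551.0, 361.0], 47), ([443.0, 380.0], 75), ([540.0, 399.0], 465), ([427.0, 409.0], 1206), ([436.0, 392.0], 15), ([473.0, 398.0], 20), ([522.0, 397.0], 11)]
```

View pics/d1.png

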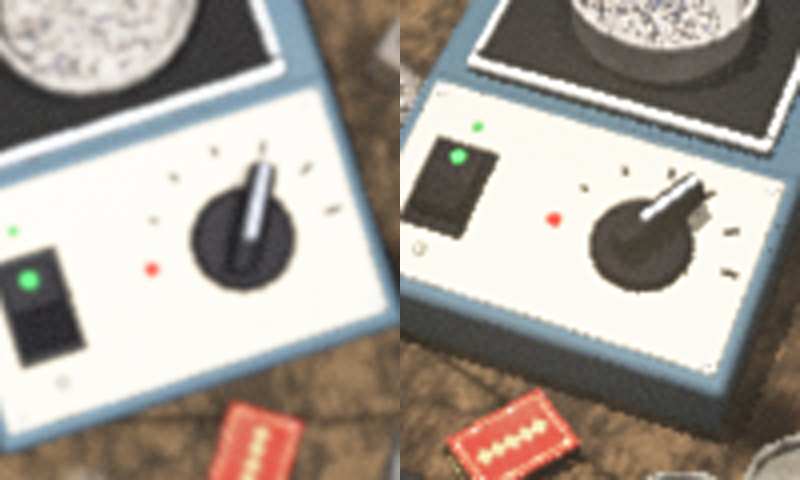

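The final picture shows the dial near the fourth mark and the rocker on. The image difference near the vibrator shows changes only at the dial and rocker. Everything else that differs is the arm itself. The start and end angles differ by about 5°, so I'll check with an axis-independent line fit of the white stripe.

Run:
```python
from meas import *
ex,ey=axes(); c=AX0+nrm*.0265
for n in("top","scene"):
  for tag,d in(("start",dict(np.load(n+"0.npz"))),("now",{**dict(np.load(n+"0.npz")),"i":cv2.imread(f"pics/{n}_d.png")})):
    th=np.radians(angle(n,d)[0]); u=ex*np.sin(th)+ey*np.cos(th); w=np.cross(nrm,u)
    im=d["i"].min(2).astype(np.float32); S=np.arange(-.006,.0061,.0005); pts=[]
    for r in np.arange(.006,.031,.001):
        g=[cv2.getRectSubPix(im,(1,1),tuple(map(float,proj(c+r*u+s*w,d["K"],d["M"],d["t"]))))[0,0] for s in S]
        g=np.array(g); g=np.clip(g-.6*g.max(),0,None)*(g.max()>130)
        if g.sum()>0: pts.append((r,(g*S).sum()/g.sum()))
    p=np.polyfit(*np.array(pts).T,1); print(n,tag,"angle",round(np.degrees(th-np.arctan(p[0])),1),"axis offset mm",round(p[1]*1e3,2))
```

```text
top start angle 125.6 axis offset mm 1.08
top now angle 120.7 axis offset mm 1.15
scene start angle 122.4 axis offset mm -0.21
scene now angle 117.6 axis offset mm -0.02
```

```bash
python3 -c "
from plant import env; print(env.sign_off())"
```

```text
the job is handed in; nothing more can be done
None
```

The vibrator is switched on with the dial resting at the fourth black mark, and the job is handed in at about 26 s of robot time.

With the shut fingertip I pushed the dial back to the red stop, pressed the far half of the rocker until it snapped, then pushed the dial clockwise four clicks. The sampled forces stayed around 6 N or less.

**Last checks:**
- **Dial:** it reads 118–121° in the two views (119° on average, target 120°). It showed about 124° before I started. The two views disagree by about 3°, which is roughly my measuring error.
- **Not past the mark:** while it was on, the finger pushed no further than about 104°, and the dial snapped to its resting place by itself.
- **Rocker:** depth readings show the far half about 4 mm lower and the near half about 3 mm higher, so it is on.
- **Surroundings:** compared with the first pictures, the only changes near the vibrator are at the dial and rocker. The bowl, the vibrator and the things around it show no movement. The arm is clear of everything.

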